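Lift the loaded instrument tray out of its drawer and hold it level

ROBOT

A 6-joint arm with a two-finger parallel gripper is mounted at the origin on the work surface. World frame = base frame: x ahead of the robot, y to its left, z up, the work surface at z = 0. Lengths are in m, angles in rad, forces in N, time in s.
With the tool pointing down it reaches from about 0.35 to 0.85 m from the base axis. Payload 8.1 kg.
Tool frame: the origin (TCP) lies at the centre of the arm's flange, where the gripper is bolted on; the fingertips stand 186 mm ahead of it and the grasp point (between the pads) lies 167 mm ahead of it (robot.grasp_offset is the distance from the TCP to the grasp point, in m); z points along the fingers, y is the line along which they close (so a half turn about z gives the same grasp; the last joint's range is limited). The gripper opens to 93 mm and grips with 3 to 60 N. Pads are 15 mm wide; open, the fingers measure 128 mm over their backs; the gripper's body (75 mm by 188 mm) begins 65 mm behind the grasp point.
Start: joints at [1.159, 0.13, 1.488, -0, 1.523, -0.085], TCP at [0.193, 0.568, 0.405] pointing down, gripper open.
Joint ranges: [-2.96, 2.96], [-0.89, 2.26], [0.02, 2.5], [-1.34, 4.48], [0, 2.73], [-2.66, 2.66]. Speed limits (rad/s): [2.39, 2.39, 2.79, 3.14, 3.14, 3.14].

INTERFACE

Orientations are given as a rotation vector (axis times angle).
In Python, from plant import robot gives the robot as it stands.
- The arm moves only by the tool drive_tool, never from a script. Its argument "moves" is one flat list of numbers, 7 for each row, row after row: the finger opening in mm, from 0 to 93, then the shift along the tool's x, y, z in mm, then the turn, a rotation vector about the tool's x, y, z in degrees. A call has 1 to 8 rows; each row shifts and turns the commanded pose from where the row before left it, along the tool's axes as they then stand; what a row does not reach is not made up. A row lasts 1/10 s, in which the tool goes at most 50 mm and 8.59 degrees, less where a joint would pass 70% of its speed; a pose out of reach is approached as far as the arm can. A call is refused whole if a number of a shift passes 50 or a number of a turn 8.59, either way. A call with a gripper value outside its range is refused whole. The fingers move at their own pace and stop on an object; "grip_force" is the grip in N (left out, the last holds). Time passes only in rows, so rows that do not move let the fingers close. It gives the time, the measured TCP pose, the force, the opening and the grip force at its end, in the units of the state.
- robot.read_state(): the state, without advancing time (a new reading comes with each control period).
- robot.read_camera(name): name is "side" or "top" or "wrist"; returns a dict with "color" (480x640x3 uint8, red, green, blue), "depth" (480x640 float32, m along the optical axis (not along the pixel's ray), 0 where there is no reading), "mtx" (3x3 intrinsics, pixels), "R" (3x3) and "t" (3): a world point X has camera coordinates R X + t. Camera axes: x right, y down, z forward; pixel columns grow to the right and rows downward; lengths in m; the calibration is good to about 2 mm. A picture is of the moment at which its call begins.
- robot.close_job(): hands the job in; it is judged then, once.
The state is a dict: "t": time; "q": joint angles; "dq": joint speeds; "joint_torque": joint torques, N m; "tool_pos": TCP position; "orientation": TCP orientation; "force": force on the tool from outside, world axes, zero at the start; "wrist_torque": the same for the moment, N m; "opening": finger opening in m; "gripper_force": force on a finger pad.
Only numpy, scipy, OpenCV 4.12 (cv2) and the standard library are available. Lean on these libraries where they do the work, as an engineer would, in place of code of your own. Each camera call takes 0.05 s, during which the arm holds its last target. There are 200 camera calls.

TASK

Pull the drawer of the small white instrument cabinet wide open, then take the steel tray with the bridge handle that stands in it and lift it out until it hangs a good hand's breadth above the top of the drawer front, level, with its instrument still lying in it. Finish while holding it there, level and still in the air: do not put it down or let go. Leave the drawer open, the round bowl in the drawer and everything else on the bench where it is.

Things in the scene. Friction and masses are not known exactly. Their poses are not given: they have to be found in the camera images.
- cabinet: white bench cabinet with one drawer, fixed; 260 mm deep (x), 380 wide (y), 130 high. Origin on the bench under the middle of its front face; x points from the front into the cabinet (back at x = 0.260), z up; the drawer slides out level along its -x. Position and yaw vary
- drawer (a joint): m out: 0 shut, 0.18 end stop; starts up to 0.02 out. Drag 1.5 N + 8 N per m/s; stays where left. Box inside 226 mm deep (x), 336 wide; floor 18 mm, side walls to 69 mm, front panel (15 thick, cabinet-wide, in front of the cabinet's face when shut) to 116 mm above the bench
- drawer_handle (a point): middle of the drawer's bar handle: round bar 12 mm thick, 140 long, level along the cabinet's y, axis 45 mm in front of the drawer's front panel (39 mm free behind it) and 92 mm above the bench (38 below the cabinet's top); two stubs 60 mm either side of the middle. Moves with the drawer
- tray: open steel tray, 90 mm (x) by 130 (y), walls 30 high, 3 thick, bridge handle over its middle: level bar along its y, 10 thick, 12 high, centre 65 mm above the underside, 29 mm free under it, uprights at its ends. 0.25-0.42 kg. Origin centre of underside. Loose in the left or right half of the drawer, near its front, x within 0.12 rad of the cabinet's; rides with the drawer
- tray_grip (a point): centre of the tray's bridge handle, 65 mm above the tray's underside
- sleeve: steel trocar sleeve lying loose in the tray: a tube 12 mm in diameter with a box head 22 x 26 x 18 mm, 82 mm long along its y (the tray's y), about 60 g; origin on its underside near its middle
- bowl: plain round steel bowl, 88 mm across, 40 mm tall, loose in the other half of the drawer; origin at the centre of its underside
- bottle: clear plastic bottle with a white cap, 68 mm in diameter, 190 mm tall, standing on the bench to the left of the drawer (cabinet frame +y); origin at the centre of its underside
- cup: steel cup holding thin brush handles, 68 mm in diameter, about 155 mm tall with them, on the bench to the right of the drawer (cabinet frame -y); origin at the centre of its underside
- rod: long thin steel instrument with a black grip, about 265 mm long, 12 mm high, lying on the bench left of the drawer; origin near its middle on the underside
- brush: black cleaning brush, 170 mm long, lying on the bench right of the drawer; origin near its middle on the underside
There are look-alikes about, which are no part of the job. There is more than one size of the brush; the job needs the smaller. What is shaped like the bottle but green is not meant.

How it is judged:
By the outcome, as a careful person would: the job done as asked, in the order asked, and still so for the second after the job is handed in, while the arm keeps its last pose, push and grip.
It also fails if it takes over 53 s, if anything falls off the work surface, if the arm or the gripper's body presses on something with over 40 N, if the wrist force passes 120 N, or if a joint passes its speed limit or range.

## Working session

There is one attempt and no reset: what is moved stays moved. The work goes in short steps, Python scripts to look and compute and a tool call to move; the robot and the scene stay as the last step left them, time stands still between calls to the robot, and variables do not carry over. Pictures are saved under pics/ and viewed, at most 10 in all, crops included, and the job is handed in when it is done.

Besides the shell and the picture viewer there is one more tool, called after ">>>" as name(argument=value, ...), one argument or row to a line, values as JSON. drive_tool: Moves the arm, as the interface text tells. Its arguments: {"type":"object","properties":{"moves":{"type":"array","items":{"type":"number"}},"grip_force":{"type":"number"}},"required":["moves"]}

```bash
mkdir -p pics; ls; python3 - <<'E'
from plant import robot
import cv2,numpy as np
s=robot.read_state();print(s)
for n in("top","side"):
    c=robot.read_camera(n);np.savez(f"{n}0.npz",**c)
    cv2.imwrite(f"pics/{n}0.png",c["color"][:,:,::-1]);print(n,c["mtx"],c["R"],c["t"],(c["depth"]>0).mean())
E
```

```text
pics
{'t': 0.0, 'q': array([ 1.15856884e+00,  1.31155437e-01,  1.48926875e+00,  2.54719090e-05,
        1.52299606e+00, -8.53542201e-02]), 'dq': array([-0.0004308 , -0.00017687, -0.000428  ,  0.00095528, -0.0006079 ,
       -0.00140015]), 'joint_torque': array([-2.95872167e-03, -5.59816110e+01, -4.91775441e+01,  7.64684030e-02,
        3.48849292e-02, -1.97260083e-04]), 'tool_pos': array([0.19250725, 0.56803999, 0.40369634]), 'orientation': array([-5.11093026e-01, -3.09925772e+00,  2.77212774e-03]), 'force': array([ 0.59844181,  0.41612022, -0.06387419]), 'wrist_torque': array([-0.0238936 ,  0.00547595, -0.00910322]), 'gripper_force': 0.0, 'opening': 0.09294612643423678}
top [[465.07465022   0.         316.90180275]
 [  0.         465.07465022 240.26685641]
 [  0.           0.           1.        ]] [[-0.01478435 -0.99986638 -0.00697402]
 [-0.98217254  0.01582923 -0.18731403]
 [ 0.1873994   0.00408038 -0.98227533]] [0.02669745 0.62379884 1.11912646] 0.9958821614583333
side [[448.82702567   0.         325.64792572]
 [  0.         448.82702567 249.0769109 ]
 [  0.           0.           1.        ]] [[ 0.12273992 -0.99243832 -0.0010434 ]
 [-0.70712063 -0.08671543 -0.70175555]
 [ 0.69635862  0.08687123 -0.71241705]] [-0.0554543   0.50044918  0.68936119] 0.9960188802083333
```

View pics/top0.png

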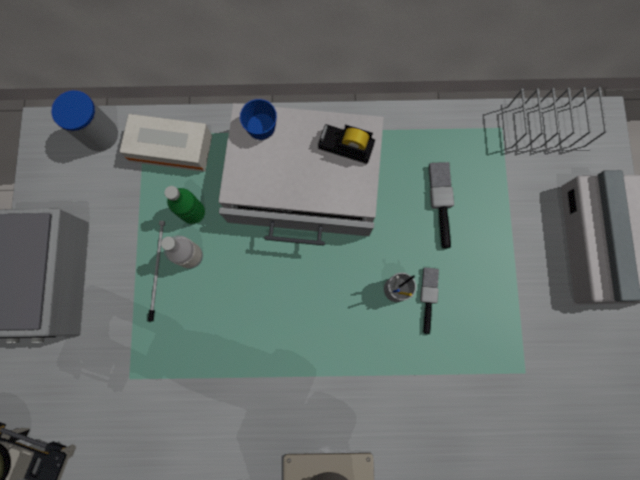

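View pics/side0.png

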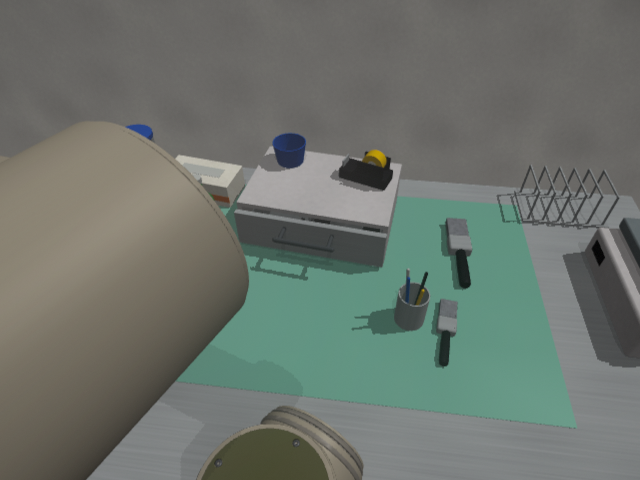

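The top view shows the white cabinet (front edge from about (222,210) to (375,225)) with its bar handle from (265,240) to (322,243). The clear bottle is at (182,250) and the green look-alike at (185,205). The cup is at (400,287), the small brush at (429,300) and the larger one at (441,205). The side view shows the same handle at (303,243). The cabinet is the only thing with a drawer; the boxes at (30,275) and (605,240) are other appliances.

```bash
cat > h.py <<'E'
import numpy as np,cv2
def ray(c,u,v):
    d=c["R"].T@np.linalg.inv(c["mtx"])@np.array([u,v,1.]);o=-c["R"].T@c["t"];return o,d
def plane(c,u,v,z):
    o,d=ray(c,u,v);return o+d*(z-o[2])/d[2]
def cloud(c):
    v,u=np.mgrid[:480,:640];p=np.stack([u,v,np.ones_like(u)],-1)@np.linalg.inv(c["mtx"]).T*c["depth"][...,None]
    return (p-c["t"])@c["R"]
def pix(c,X):
    p=c["mtx"]@(c["R"]@np.asarray(X,float)+c["t"]);return p[:2]/p[2]
E
python3 - <<'E'
from h import *
c=dict(np.load("top0.npz"));P=cloud(c)
for (u0,v0,u1,v1,zl,zh,n) in[(215,95,390,235,.122,.14,"cabtop"),(215,200,390,240,.108,.121,"panel"),(258,225,330,250,.08,.104,"bar")]:
    r=P[v0:v1,u0:u1].reshape(-1,3);m=(r[:,2]>zl)&(r[:,2]<zh);q=r[m].astype(np.float32)
    b=cv2.minAreaRect(q[:,:2]*1000);print(n,m.sum(),b,q[:,2].mean());print(cv2.boxPoints(b))
for u,v in[(265,241),(322,244),(294,242)]:print(plane(c,u,v,.092),P[v,u])
for k,(u0,v0,u1,v1) in dict(bottle=(160,230,205,270),cup=(385,270,416,302)).items():
    r=P[v0:v1,u0:u1].reshape(-1,3);r=r[r[:,2]>.03];print(k,r.min(0),r.max(0))
i=c["color"][190:260,210:390,::-1];cv2.imwrite("pics/crop0.png",cv2.resize(i,None,fx=4,fy=4,interpolation=2))
E
```

```text
cabtop 13350 ((816.878173828125, 51.45088195800781), (380.6786193847656, 262.97515869140625), 83.36827087402344) 0.12875453
[[ 664.28864 -122.42972]
 [ 925.5042  -152.79999]
 [ 969.4677   225.33148]
 [ 708.25214  255.70175]]
panel 1070 ((675.1297607421875, 67.35047149658203), (378.7549133300781, 26.817623138427734), 83.34092712402344) 0.1146717
[[ 639.85095 -119.19448]
 [ 666.4877  -122.30428]
 [ 710.40857  253.89542]
 [ 683.77185  257.00522]]
bar 427 ((636.96533203125, 67.21984100341797), (157.6489715576172, 51.78250503540039), 84.47740936279297) 0.09503224
[[603.60834   -8.74704 ]
 [655.15045  -13.730499]
 [670.3223   143.18672 ]
 [618.7802   148.17018 ]]
[0.61807041 0.1447375  0.092     ] [ 6.35725370e-01  1.55630721e-01 -4.44872968e-04]
[0.60830935 0.0045358  0.092     ] [0.60807619 0.00454458 0.093279  ]
[0.61441616 0.07332594 0.092     ] [0.61359094 0.07308716 0.09639583]
bottle [0.40334917 0.01225317 0.03041307] [0.62961979 0.3881843  1.21632278]
cup [ 0.40334917 -0.21906468  0.03044092] [0.53493153 0.01225317 1.21632278]
```

View pics/crop0.png

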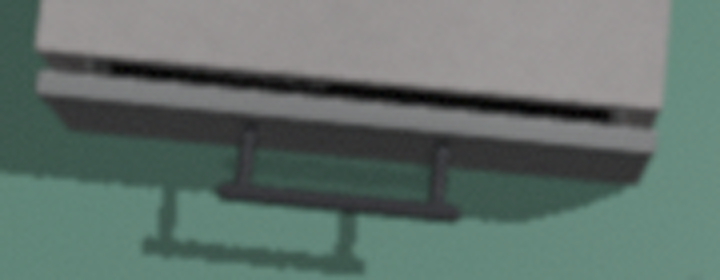

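The crop shows the bar clearly, from about (225,190) to (455,213) in the crop, in front of the drawer panel. The cabinet yaw is about -6.6° and the bar's middle is about (0.614, 0.073). I'll turn the tool first.

>>> drive_tool(
  moves=[60,0,0,-5,0,0,8.5,60,0,0,-5,0,0,8.5,60,0,0,-5,0,0,8.5,60,0,0,-5,0,0,8.5,60,0,0,0,0,0,8.5,60,0,0,0,0,0,8.5,60,0,0,0,0,0,8.5,60,0,0,0,0,0,8.5],
  grip_force=30,
)

```text
t: 0.9
tool_pos: [0.1925, 0.5681, 0.4241]
orientation: [2.164, 2.277, -0.002]
force: [1.2, -0.3, -0.5]
opening: 0.0599
gripper_force: 0.0
```

```bash
cat >> h.py <<'E'
from scipy.spatial.transform import Rotation as Ro
def delta(robot,P,az,off=0.167):
    """shift (mm) and turn (deg) in tool axes to put the grasp point at P, tool down, tool y at azimuth az (deg)"""
    s=robot.read_state();R=Ro.from_rotvec(s["orientation"]).as_matrix()
    a=np.radians(az);y=np.array([np.cos(a),np.sin(a),0]);z=np.array([0,0,-1.]);T=np.column_stack([np.cross(y,z),y,z])
    turn=np.degrees(Ro.from_matrix(R.T@T).as_rotvec());tcp=np.array(P)-off*z
    print("t",s["t"],"grasp",(s["tool_pos"]+off*R[:,2]).round(4),"y az",np.degrees(np.arctan2(R[1,1],R[0,1])).round(2),"F",s["force"].round(1))
    print("shift now-axes",(1000*R.T@(tcp-s["tool_pos"])).round(1),"turn",turn.round(2),"shift target-axes",(1000*T.T@(tcp-s["tool_pos"])).round(1))
E
python3 - <<'E'
from h import *;from plant import robot
delta(robot,[.614,.0735,.24],-6.6)
E
```

```text
t 0.9 grasp [0.1925 0.568  0.2571] y az 2.93 F [ 1.2 -0.3 -0.5]
shift now-axes [-515.5  395.7   17.4] turn [-0.02  0.06  9.53] shift target-axes [-442.9  475.5   17.1]
```

>>> drive_tool(
  moves=[60,0,0,0,0,0,8.5,60,0,0,0,0,0,1,60,-34,36,0,0,0,0,60,-34,36,0,0,0,0,60,-34,36,0,0,0,0,60,-34,36,0,0,0,0,60,-34,36,0,0,0,0,60,-34,36,0,0,0,0],
)

```text
t: 1.7
tool_pos: [0.386, 0.3403, 0.4246]
orientation: [2.334, 2.103, 0.0]
force: [2.0, -0.2, -0.0]
opening: 0.0602
gripper_force: 0.0
```

>>> drive_tool(
  moves=[40,-34,36,0,0,0,0,40,-34,36,0,0,0,0,40,-34,36,0,0,0,0,40,-34,36,0,0,0,0,40,-34,36,0,0,0,0,40,-34,36,0,0,0,0,40,-30,30,0,0,0,0,40,0,0,0,0,0,0],
)

```text
t: 2.5
tool_pos: [0.6065, 0.0783, 0.4236]
orientation: [2.339, 2.096, -0.003]
force: [-0.1, -0.5, -0.5]
opening: 0.0402
gripper_force: 0.0
```

```bash
python3 - <<'E'
from h import *;from plant import robot
delta(robot,[.614,.0735,.24],-6.6)
c=robot.read_camera("wrist");np.savez("w1.npz",**c);cv2.imwrite("pics/w1.png",c["color"][:,:,::-1])
print(pix(c,[.614,.0735,.092]),-c["R"].T@c["t"])
E
```

```text
t 2.5 grasp [0.6064 0.078  0.2566] y az -6.27 F [-0.1 -0.5 -0.5]
shift now-axes [-3.9  8.  16.6] turn [-0.03  0.1   0.33] shift target-axes [-3.9  8.  16.6]
[331.01125459 222.71950731] [0.61394236 0.15427286 0.40472429]
```

View pics/w1.png

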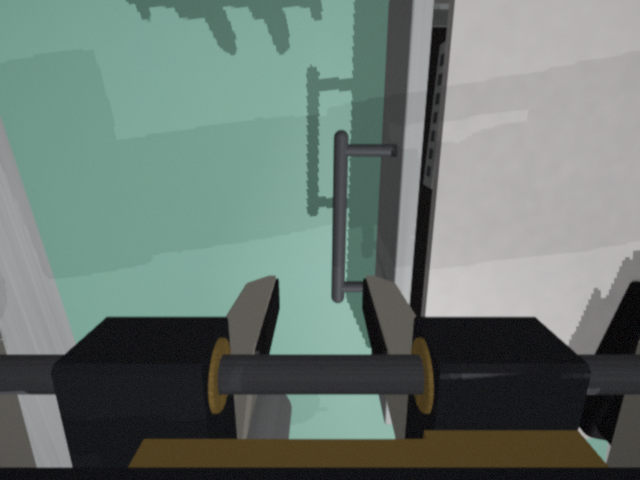

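The wrist view shows the bar from (341,133) to (338,299) in front of the drawer panel, with the middle near (339,216).

```bash
python3 - <<'E'
from h import *;from plant import robot
c=dict(np.load("w1.npz"));a,b=plane(c,341,133,.092),plane(c,338,299,.092);print(a,b,np.degrees(np.arctan2(*(b-a)[:2]))%180)
print(plane(c,404,200,.116),plane(c,427,200,.116))
m=(a+b)/2;print(m);delta(robot,[m[0],m[1],.092],-6.6)
E
```

```text
[0.6296151  0.14673351 0.092     ] [0.61298602 0.00123957 0.092     ] 6.520269498923142
[0.67249534 0.09163336 0.116     ] [0.69033791 0.08965737 0.116     ]
[0.62130056 0.07398654 0.092     ]
t 2.55 grasp [0.6052 0.0803 0.2567] y az -6.23 F [ 0.2 -0.   0.5]
shift now-axes [ -4.5  16.7 164.7] turn [-0.08  0.03  0.37] shift target-axes [ -4.5  16.5 164.7]
```

>>> drive_tool(
  moves=[40,-4,15,0,0,0,0.4,40,0,0,40,0,0,0,40,0,0,40,0,0,0,40,0,0,40,0,0,0,40,0,0,20,0,0,0,40,0,0,12,0,0,0,40,0,0,12,0,0,0,40,0,0,0,0,0,0],
)

```text
t: 3.35
tool_pos: [0.6184, 0.0777, 0.2598]
orientation: [-2.344, -2.09, 0.002]
force: [-0.4, 0.4, -0.5]
opening: 0.0399
gripper_force: 0.0
```

>>> drive_tool(
  moves=[0,0,0,0,0,0,0,0,0,0,0,0,0,0,0,0,0,0,0,0,0,0,0,0,0,0,0,0,0,0,0,0,0,0,0,0,0,0,0,0,0,0],
)

```text
t: 3.95
tool_pos: [0.6194, 0.0771, 0.2619]
orientation: [2.345, 2.088, 0.003]
force: [0.7, 0.3, 5.6]
opening: 0.0107
gripper_force: 30.0
```

```bash
python3 - <<'E'
from h import *;from plant import robot
s=robot.read_state();print(s["opening"],s["gripper_force"])
delta(robot,[.6213-.9933*.165,.074+.1155*.165,.092],-6.6)
E
```

```text
0.01074778749211245 30.000994205474854
t 3.95 grasp [0.6198 0.0771 0.0949] y az -6.63 F [0.7 0.3 5.6]
shift now-axes [  -2.8 -162.8    2.6] turn [ 0.12 -0.02 -0.03] shift target-axes [  -2.8 -162.8    2.9]
```

>>> drive_tool(
  moves=[0,0,-6,0,0,0,0,0,0,-10,0,0,0,0,0,0,-14,0,0,0,0,0,0,-14,0,0,0,0,0,0,-14,0,0,0,0,0,0,-14,0,0,0,0,0,0,-14,0,0,0,0,0,0,-14,0,0,0,0],
)

```text
t: 4.75
tool_pos: [0.5193, 0.0888, 0.2618]
orientation: [2.345, 2.088, 0.003]
force: [1.3, 0.2, 7.2]
opening: 0.0111
gripper_force: 30.0
```

>>> drive_tool(
  moves=[0,0,-14,0,0,0,0,0,0,-14,0,0,0,0,0,0,-12,0,0,0,0,0,0,-9,0,0,0,0,0,0,-6,0,0,0,0,0,0,-4,0,0,0,0,0,0,-2,0,0,0,0,0,0,0,0,0,0],
)

```text
invalid input at $.moves: expected a multiple of 7 numbers
```

```bash
python3 - <<'E'
from h import *;from plant import robot
s=robot.read_state();print(s["opening"],s["gripper_force"])
delta(robot,[.6213-.9933*.165,.074+.1155*.165,.092],-6.6)
E
```

```text
0.011138295479693285 30.000979006290436
t 4.75 grasp [0.5197 0.0888 0.0948] y az -6.62 F [1.3 0.2 7.2]
shift now-axes [ -2.9 -62.    2.7] turn [ 0.15 -0.02 -0.02] shift target-axes [ -2.9 -62.    2.8]
```

>>> drive_tool(
  moves=[0,0,-14,0,0,0,0,0,0,-14,0,0,0,0,0,0,-12,0,0,0,0,0,0,-9,0,0,0,0,0,0,-6,0,0,0,0,0,0,-4,0,0,0,0,0,0,-2,0,0,0,0,0,0,0,0,0,0,0],
)

```text
t: 5.55
tool_pos: [0.4588, 0.0959, 0.2618]
orientation: [2.345, 2.089, 0.002]
force: [-0.9, 0.5, 10.1]
opening: 0.011
gripper_force: 30.0
```

>>> drive_tool(
  moves=[36,0,0,0,0,0,0,36,0,0,0,0,0,0,36,0,0,0,0,0,0,36,0,0,-12,0,0,0,36,0,0,-25,0,0,0,36,0,0,-40,0,0,0,50,0,0,-40,0,0,0,50,0,0,-40,0,0,0],
)

```text
t: 6.35
tool_pos: [0.4585, 0.0957, 0.4199]
orientation: [-2.346, -2.089, 0.0]
force: [0.1, 0.3, 0.0]
opening: 0.0472
gripper_force: 0.0
```

```bash
python3 - <<'E'
from h import *;from plant import robot
delta(robot,[.6213-.9933*.165,.074+.1155*.165,.092],-6.6)
for n in("top","wrist"):
    c=robot.read_camera(n);np.savez(f"{n}2.npz",**c);cv2.imwrite(f"pics/{n}2.png",c["color"][:,:,::-1])
E
```

```text
t 6.35 grasp [0.4584 0.0957 0.2529] y az -6.62 F [0.1 0.3 0. ]
shift now-axes [ -2.7  -0.7 160.9] turn [-0.01  0.   -0.02] shift target-axes [ -2.7  -0.7 160.9]
```

View pics/top2.png

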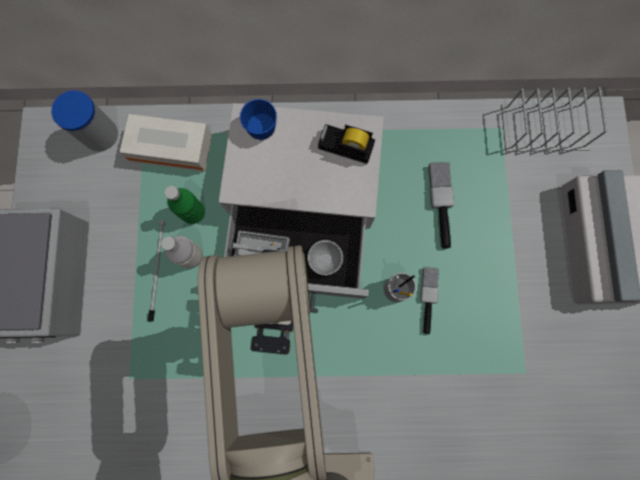

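View pics/wrist2.png

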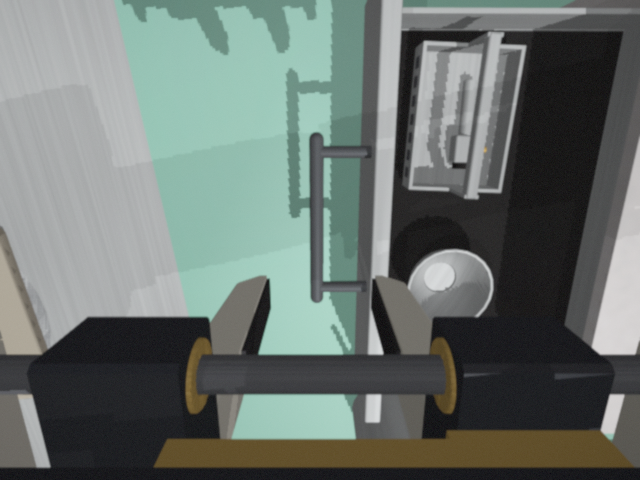

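The drawer is open. In the wrist view the tray's bridge runs from (495,35) to (473,197) and the sleeve lies under and beside it at (463,115). The bowl is at (450,285).

```bash
python3 - <<'E'
from h import *;from plant import robot
c=dict(np.load("wrist2.npz"));a,b=plane(c,494,35,.089),plane(c,473,196,.089);m=(a+b)/2
print(a,b,m,np.linalg.norm(a-b));d=b-a;az=np.degrees(np.arctan2(d[0],-d[1]));print("az",az)
corn=[plane(c,u,v,.048) for u,v in[(424,42),(525,46),(409,188),(501,192)]];print(np.array(corn),np.mean(corn,0))
t=dict(np.load("top2.npz"));P=cloud(t);
for z in(.19,):print("bottle cap",plane(t,168,243,z))
W=cloud(c);q=W[20:210,400:540].reshape(-1,3);k=q[(q[:,2]>.08)&(q[:,2]<.1)].astype(np.float32);print(len(k),cv2.minAreaRect(k[:,:2]*1000),k[:,2].mean())
delta(robot,[m[0],m[1],.25],az)
E
```

```text
[0.61235917 0.22391117 0.089     ] [0.59561115 0.09913901 0.089     ] [0.60398516 0.16152509 0.089     ] 0.1258911732114086
az -7.645050577013995
[[0.56978257 0.23201865 0.048     ]
 [0.65817629 0.21865057 0.048     ]
 [0.55011804 0.10506767 0.048     ]
 [0.63921035 0.09056434 0.048     ]] [0.60432181 0.16157531 0.048     ]
bottle cap [0.59829152 0.35148455 0.19      ]
2669 ((602.7417602539062, 162.07901000976562), (130.4284210205078, 12.78223705291748), 81.13067626953125) 0.088724315
t 6.45 grasp [0.4619 0.096  0.2583] y az -6.63 F [1.3 0.4 0.1]
shift now-axes [ 81.8 135.3   9.9] turn [ 0.6  -0.14  1.02] shift target-axes [ 84.3 133.9   8.3]
```

>>> drive_tool(
  moves=[45,0,0,0,0,0,1.5,45,21,33,0,0,0,0,45,21,33,0,0,0,0,45,21,33,0,0,0,0,45,21,33,0,0,0,0,45,0,0,0,0,0,0],
)

```text
t: 7.05
tool_pos: [0.6036, 0.1615, 0.4121]
orientation: [-2.371, -2.055, 0.01]
force: [-0.7, 0.5, -0.5]
opening: 0.0452
gripper_force: 0.0
```

```bash
python3 - <<'E'
from h import *;from plant import robot
c=robot.read_camera("wrist");W=cloud(c);cv2.imwrite("pics/w3.png",c["color"][:,:,::-1])
m=(W[...,2]>.08)&(W[...,2]<.1)&(W[...,0]>.57)&(W[...,0]<.64)&(W[...,1]>.08)&(W[...,1]<.25)
k=W[m].astype(np.float32);print(len(k),cv2.minAreaRect(k[:,:2]*1000),k[:,2].mean())
delta(robot,[.603,.162,.083],-8.3)
E
```

```text
1831 ((603.0142822265625, 162.22015380859375), (129.6087188720703, 11.702864646911621), 81.1363754272461) 0.090002164
t 7.1 grasp [0.601  0.1606 0.2462] y az -8.15 F [-0.  -1.2  0.2]
shift now-axes [  1.6   1.7 163.2] turn [-0.39  0.13  0.15] shift target-axes [  1.3   0.6 163.2]
```

View pics/w3.png

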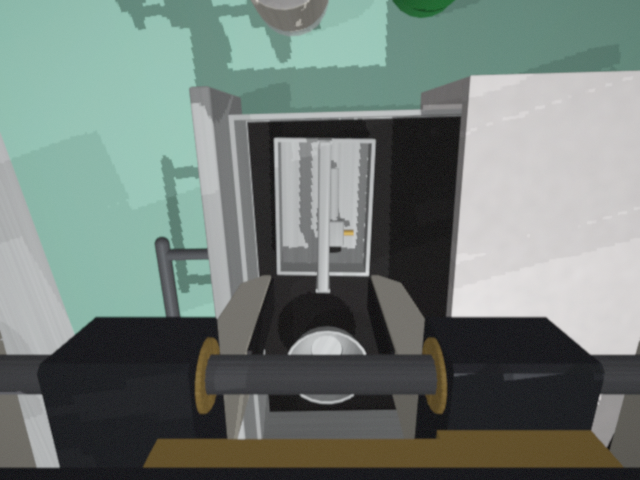

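The wrist view shows the bridge bar at (323,140–290), centred between the fingers, with the sleeve lying beside it at (335,205). Now I'll descend and grip.

>>> drive_tool(
  moves=[45,1,1,40,0,0,0.4,45,0,0,40,0,0,0,45,0,0,35,0,0,0,45,0,0,20,0,0,0,45,0,0,14,0,0,0,45,0,0,14,0,0,0,45,0,0,0,0,0,0,45,0,0,0,0,0,0],
  grip_force=45,
)

```text
t: 7.9
tool_pos: [0.6028, 0.161, 0.2556]
orientation: [2.38, 2.05, 0.001]
force: [0.3, 0.3, -0.4]
opening: 0.0453
gripper_force: 0.0
```

>>> drive_tool(
  moves=[0,0,0,0,0,0,0,0,0,0,0,0,0,0,0,0,0,0,0,0,0,0,0,0,0,0,0,0,0,0,0,0,0,0,0,0,0,0,0,0,0,0,0,0,0,0,0,0,0],
)

```text
t: 8.6
tool_pos: [0.6028, 0.1611, 0.255]
orientation: [2.38, 2.05, 0.001]
force: [1.8, -1.0, 1.4]
opening: 0.0095
gripper_force: 45.0
```

```bash
python3 - <<'E'
from h import *;from plant import robot
s=robot.read_state();print(s["opening"],s["gripper_force"],s["wrist_torque"])
delta(robot,[.603,.162,.083],-8.8)
E
```

```text
0.009535030172047229 44.997957944869995 [-0.08673293 -0.03814737 -0.05516929]
t 8.6 grasp [0.6029 0.1611 0.088 ] y az -8.53 F [ 1.8 -1.   1.4]
shift now-axes [1.  0.1 5. ] turn [ 0.04 -0.01  0.27] shift target-axes [1.  0.1 5. ]
```

>>> drive_tool(
  moves=[0,0,0,-3,0,0,0,0,0,0,-6,0,0,0,0,0,0,-10,0,0,0,0,0,0,-12,0,0,0,0,0,0,-9,0,0,0,0,0,0,-5,0,0,0,0,0,0,0,0,0,0,0,0,0,0,0,0,0],
)

```text
t: 9.4
tool_pos: [0.6025, 0.161, 0.2997]
orientation: [2.38, 2.05, -0.0]
force: [-0.1, 0.7, -5.3]
opening: 0.0097
gripper_force: 45.0
```

```bash
python3 - <<'E'
from h import *;from plant import robot
s=robot.read_state();print(s["opening"],s["gripper_force"],s["wrist_torque"])
delta(robot,[.603,.162,.306],-8.53)
c=robot.read_camera("wrist");np.savez("w4.npz",**c);cv2.imwrite("pics/w4.png",c["color"][:,:,::-1])
E
```

```text
0.009701655818779327 44.9967759847641 [-0.10625693  0.05305778  0.00061503]
t 9.4 grasp [0.6025 0.161  0.1327] y az -8.53 F [-0.1  0.7 -5.3]
shift now-axes [   1.     0.3 -173.3] turn [-0.  0.  0.] shift target-axes [   1.     0.3 -173.3]
```

View pics/w4.png

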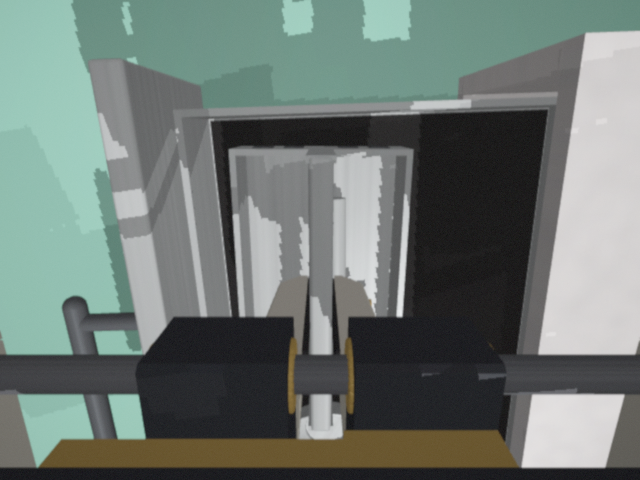

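The tray is gripped and looks level, with the far wall at (320,152), and the sleeve is still inside at (340,230). The wrist reads about 5 N of weight. I'll keep lifting.

>>> drive_tool(
  moves=[0,0,0,-8,0,0,0,0,0,0,-16,0,0,0,0,0,0,-24,0,0,0,0,0,0,-28,0,0,0,0,0,0,-28,0,0,0,0,0,0,-26,0,0,0,0,0,0,-20,0,0,0,0,0,0,-14,0,0,0],
)

```text
t: 10.25
tool_pos: [0.6026, 0.1611, 0.4674]
orientation: [2.379, 2.049, 0.005]
force: [0.8, 0.3, -4.6]
opening: 0.0098
gripper_force: 45.0
```

>>> drive_tool(
  moves=[0,0,0,-9,0,0,0,0,0,0,-4,0,0,0,0,0,0,0,0,0,0,0,0,0,0,0,0,0,0,0,0,0,0,0,0,0,0,0,0,0,0,0],
)

```text
t: 10.85
tool_pos: [0.6025, 0.1611, 0.4757]
orientation: [-2.38, -2.05, 0.002]
force: [-0.8, 0.8, -4.5]
opening: 0.0095
gripper_force: 45.0
```

```bash
python3 - <<'E'
from h import *;from plant import robot
s=robot.read_state();print(s["opening"],s["gripper_force"],s["wrist_torque"],s["tool_pos"],s["dq"].round(3))
delta(robot,[.603,.162,.306],-8.53)
c=robot.read_camera("wrist");W=cloud(c)
# far-wall rim points: tilt across tool y, and bar tilt
q=W[(abs(W[...,0]-.6)<.07)&(W[...,1]>.19)&(W[...,1]<.245)&(W[...,2]>.2)&(W[...,2]<.36)];b=np.array([-q[:,2].min(),q[:,2].max(),len(q)]);print(b)
w=W[140:165,225:420].reshape(-1,3);w=w[(w[:,1]>.2)&(w[:,2]>.2)];print(np.c_[np.digitize(w[:,0],[.57,.59,.61,.63])].shape)
bar=W[165:300,316:326].mean(1);print(bar[::30].round(4))
t=robot.read_camera("side");cv2.imwrite("pics/f.png",np.hstack([c["color"][100:480,60:460],t["color"][60:440,150:550]])[:,:,::-1])
E
```

```text
0.009506481394373663 44.99681532382965 [-0.09746309  0.07462217 -0.002582  ] [0.60253079 0.16105648 0.47572813] [ 0.    -0.002 -0.005  0.     0.001  0.001]
t 10.85 grasp [0.6023 0.161  0.3087] y az -8.52 F [-0.8  0.8 -4.5]
shift now-axes [1.  0.3 2.7] turn [-0.09  0.03  0.01] shift target-axes [1.  0.3 2.7]
[-2.40643540e-01  3.12578282e-01  1.28050000e+04]
(3461, 1)
[[0.6106 0.2225 0.3111]
 [0.6089 0.211  0.3109]
 [0.6071 0.199  0.3113]
 [0.6052 0.1863 0.311 ]
 [0.6032 0.1732 0.3111]]
```

View pics/f.png

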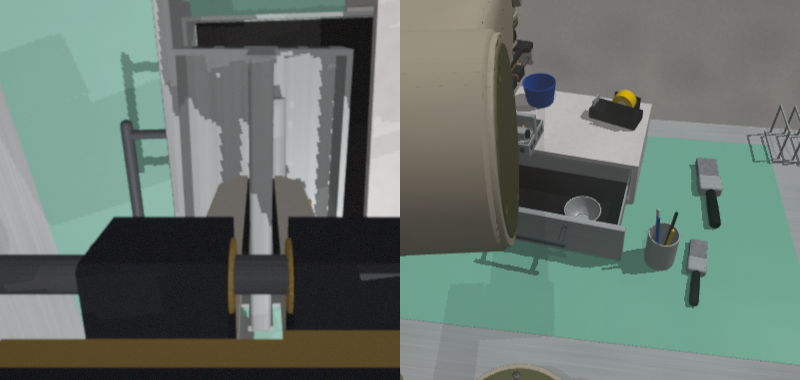

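The tray hangs level: the bar top reads 0.311 m along its whole length, so the underside is about 124 mm above the drawer front. The sleeve is in the tray at (278,120), the bowl is still in the drawer at (583,210), and the drawer is open.

```bash
python3 -c "
from plant import robot
print(robot.close_job())"
```

```text
the job is handed in; nothing more can be done
None
```

I pulled the drawer out to about 0.17 m of its 0.18 m travel and handed the job in at about 11 s, with the arm holding the tray level and still, its underside about 12 cm above the drawer front, the sleeve still in it and the bowl still in the drawer.

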